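# Fold down the sprung bottle rest, prove it, load it

## Task

Fold the bottle rest down for use: push its upright sprung deck over towards the front of the stand, past its over-centre point, until it snaps to its level stop. Then prove that it holds by leaning on the round pad in its middle with the closed fingers for a second with about 12 N, and never push on the rest with more than 25 N. Finally stand the small screw-cap bottle gently upright on the middle of the pad and let go, disturbing nothing else on the bench.

Things in the scene. Friction and masses are not known exactly. Their poses are not given: they have to be found in the camera images.
- rest: Aluminium stand screwed (let in 0-4 mm) to the bench. Origin: centre of the underside of its 130 x 130 x 8 mm base plate; x to its back, z up; its front (-x) roughly faces the robot. Cheeks (6 mm thick, at y = +/-50 mm, 32 mm wide, up to z = 111 mm) carry the hinge along y at x = +30, z = 95 mm. Crank and pull spring outside the +y cheek (out to y = 75 mm).
- deck: Hinged steel deck, origin mid-hinge. Own frame: plate from x = -12 to -105 mm (free edge), 86 mm wide (y), z = -4 to +4 mm, 6 mm high lips on both side edges; +z is the loading face. Starts folded up, leaning 0.2 rad back, loading face to the stand's back. Swings 1.77 rad over the top to the stand's front, to a level stop: axes then equal the rest's, loading face 99 mm above the rest's origin.
- deck_push (a point): Point on the loading face 85 mm from the hinge, a good place to push. The damped spring resists with 5 to 9 N here at first, less towards the over-centre point, which lies somewhere between 0.55 and 1.1 rad of swing (unknown setting). Before it the deck springs back; beyond it the spring carries the deck to the level stop within a second and holds it. Both stops are rigid. Axes as the deck's.
- deck_seat (a point): Middle of the deck, 60 mm from the hinge, level with its loading face (axes as the deck's). Around it sits a round dark rubber pad, 64 mm in diameter, whose flat top stands 1.5 to 5.5 mm above the face: its screw height was set by hand and is not measured; it does not yield. Lean here; the bottle is to stand here.
- bottle: Small round screw-cap glass bottle, 56 mm diameter, 104 mm high, about 0.14 kg, loose and upright on the bench, to the robot's left or right in front. Origin: centre of its underside, z up. The cap is 39 mm in diameter, from 78 to 104 mm above the underside.
- beaker: Bystander: small open beaker, 52 mm diameter, 66 mm high, loose, on the other side from the bottle. Origin: centre of its underside.
- tape: Bystander: roll of tape lying flat, 96 mm diameter, 25 mm high, loose, in front of the rest. Origin: centre of its underside.
- film_box: Bystander: small carton 52 x 110 mm, 52 mm high, loose, in front of the rest. Origin: centre of its underside.
Mind the look-alikes: they are no part of the job. Leave any red look-alike of the bottle alone.

How it is judged:
By the outcome, as a careful person would: the job done as asked, in the order asked, and still so for the second after the job is handed in, with the robot touching nothing.
It also fails if it takes over 61 s, if anything falls off the work surface, if the arm or the gripper's body presses on something with over 40 N, if the wrist force passes 120 N, or if a joint passes its speed limit or range.

## Robot

A 6-joint arm with a two-finger parallel gripper is mounted at the origin on a cart in front of the work surface, level with it; the furniture and walls round the work are solid. World frame = base frame: x ahead of the robot, y to its left, z up, the work surface at z = 0. Lengths are in m, angles in rad, forces in N, time in s.
With the tool pointing down it reaches from about 0.275 to 0.825 m from the base axis. Payload 5.2 kg.
Tool frame: the origin (TCP) lies at the very end of the fingers, on their centre line; the grasp point (between the pads) lies 19 mm behind it; z points along the fingers, y is the line along which they close (so a half turn about z gives the same grasp; the last joint's range is limited). The gripper opens to 93 mm and grips with 3 to 60 N. Pads are 15 mm wide; open, the fingers measure 128 mm over their backs; the gripper's body (75 mm by 188 mm) begins 65 mm behind the grasp point.
Start: joints at [-1.326, 0.259, 1.535, -0, 1.348, -0.203], TCP at [0.238, -0.496, 0.219] pointing down, gripper open.
Joint ranges: [-3.14, 3.14], [-0.91, 2.08], [0.19, 2.58], [-1.22, 4.36], [0.22, 2.71], [-3.12, 3.12]. Speed limits (rad/s): [2.57, 2.57, 3.14, 3.14, 3.14, 3.14].

## Interface

Orientations are given as a unit quaternion [w, x, y, z].
In Python, from workcell import arm gives the robot as it stands.
- The arm moves only by the shell command python3 -m handwheel 'ROWS' [FORCE]. ROWS is JSON, a list of rows, each a list of 7 numbers: the closure, from 0 (fully open) to 1 (shut), then the shift along the tool's x, y, z in m, then the turn, a rotation vector about the tool's x, y, z in degrees. A call has 1 to 20 rows; each row shifts and turns the commanded pose from where the row before left it, along the tool's axes as they then stand; what a row does not reach is not made up. A row lasts 1/8 s, in which the tool goes at most 62.5 mm and 10.7 degrees, less where a joint would pass 70% of its speed; a pose out of reach is approached as far as the arm can. A call with a gripper value outside its range is refused whole. The fingers move at their own pace and stop on an object; FORCE is the grip in N (left out, the last holds). Time passes only in rows, so rows that do not move let the fingers close. It gives the time, the measured TCP pose, the force, the opening and the grip force at its end, in the units of the state.
- arm.observe(): the state, without advancing time (a new reading comes with each control period).
- arm.camera(name): name is "side" or "top"; returns a dict with "pixels" (384x512x3 uint8, red, green, blue), "range_z" (384x512 float32, m along the optical axis (not along the pixel's ray), 0 where there is no reading), "fx", "fy", "cx", "cy" (pixels), "k1" (the pictures are not rectified: a ray, as slopes to the right and down, at radius r is drawn at 1 + k1 r^2 times it, then the intrinsics apply), "rvec" (rotation vector, rad) and "tvec" (3), from world to camera coordinates, as OpenCV has them. Camera axes: x right, y down, z forward; pixel columns grow to the right and rows downward; lengths in m; the calibration is good to about 2 mm. A picture is of the moment at which its call begins.
- arm.hand_in(): hands the job in; it is judged then, once.
The state is a dict: "time": time; "joints": joint angles; "dq": joint speeds; "joint_torque": joint torques, N m; "eef_pos": TCP position; "ee_rot": TCP orientation; "contact_force": force on the tool from outside, world axes, zero at the start; "wrist_torque": the same for the moment, N m; "opening": finger opening in m; "grasp_force": force on a finger pad.
Only numpy, scipy, OpenCV 4.12 (cv2) and the standard library are available. Lean on these libraries where they do the work, as an engineer would, in place of code of your own. Each camera call takes 0.05 s, during which the arm holds its last target. There are 200 camera calls.

## Working session

There is one attempt and no reset: what is moved stays moved. The work goes in short steps, Python scripts to look and compute and a shell command to move; the robot and the scene stay as the last step left them, time stands still between calls to the robot, and variables do not carry over. Pictures are saved under pics/ and viewed, at most 10 in all, crops included, and the job is handed in when it is done.

```bash
ls; mkdir -p pics; cat > h.py <<'E'
import numpy as np,cv2
from scipy.spatial.transform import Rotation as R
from workcell import arm
def snap(n,f=None):
    c=arm.camera(n); np.savez('/tmp/%s.npz'%n,**c)
    if f: cv2.imwrite('pics/'+f,c['pixels'][:,:,::-1])
    return c
def cloud(c):
    K=np.array([[c['fx'],0,c['cx']],[0,c['fy'],c['cy']],[0,0,1.]])
    v,u=np.mgrid[:384,:512]
    p=np.stack([u,v],-1).reshape(-1,1,2).astype(float)
    n=cv2.undistortPoints(p,K,np.array([float(c['k1']),0,0,0])).reshape(384,512,2)
    z=c['range_z']; P=np.dstack([n*z[...,None],z])
    M=cv2.Rodrigues(np.array(c['rvec'],float))[0]
    W=(P-np.array(c['tvec']).reshape(3))@M
    W[z==0]=np.nan
    return W
def st():
    o=arm.observe()
    print({k:np.round(o[k],4).tolist() for k in('time','eef_pos','ee_rot','joints','contact_force','opening','grasp_force')})
E
python3 - <<'E'
from h import *
a=snap('top','t0.png');b=snap('side','s0.png');st()
for c in(a,b):print(c['rvec'],c['tvec'],c['fx'],c['k1'])
E
```

```text
pics
{'time': 0.1, 'eef_pos': [0.2381, -0.4953, 0.218], 'ee_rot': [-0.0007, 0.975, 0.222, -0.0], 'joints': [-1.3258, 0.2592, 1.5359, -0.0, 1.348, -0.2028], 'contact_force': [-0.3316, 0.0183, -0.4975], 'opening': 0.0932, 'grasp_force': 0.0}
[ 2.14751728 -2.17088469  0.14144715] [-0.0027976   0.51215227  0.97889069] 365.7258863604443 0.01810779641471492
[ 0.25735619 -2.79085241  1.26666994] [0.48454982 0.15725752 0.99235911] 377.61051606108737 -0.07485632069539208
```

View pics/t0.png

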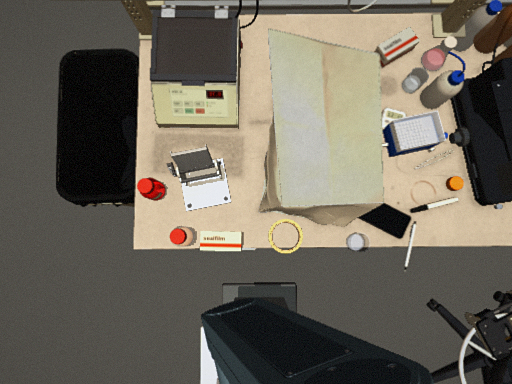

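View pics/s0.png

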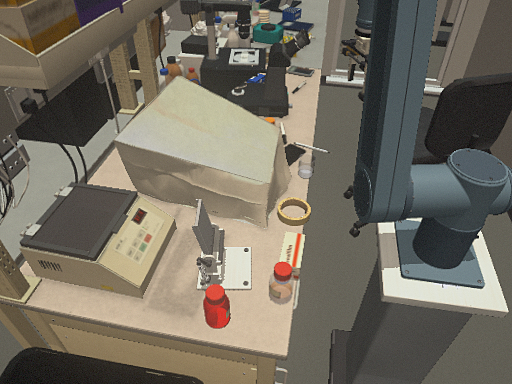

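The top view shows the rest at about (203,178), deck leaning back. The bottle (red cap, clear body) is at (182,236), the red look-alike at (152,188), film box (221,241), tape (286,236) and beaker (357,241). Next I'll measure them.

```bash
python3 - <<'E'
from h import *
a=dict(np.load('/tmp/top.npz'));b=dict(np.load('/tmp/side.npz'))
A=cloud(a);B=cloud(b)
np.set_printoptions(precision=4,suppress=True)
for n,C,(u,v) in[('bot cap',A,(178,236)),('red cap',A,(146,185)),('base',A,(207,195)),('decktop',A,(190,155)),('instr',A,(165,110)),('bag',A,(320,190)),('box',A,(221,241)),('bench',A,(160,215)),('sbench',B,(245,330)),('sdeck',B,(203,235)),('sbase',B,(235,265)),('scap',B,(282,269)),('sfilm',B,(290,250))]:
    print(n,np.nanmedian(C[v-1:v+2,u-1:u+2].reshape(-1,3),0))
# bottle pts
for C in(A,B):
  m=(C[...,2]>.09)&(C[...,2]<.12)&(C[...,0]<.42)&(C[...,1]>.15)&(C[...,1]<.6)
  q=C[m];print(len(q),q.min(0) if len(q) else'',q.max(0) if len(q) else '',np.median(q,0) if len(q) else '')
t=cv2.resize(a['pixels'][140:260,125:285],None,fx=5,fy=5,interpolation=cv2.INTER_CUBIC);cv2.imwrite('pics/t1.png',t[:,:,::-1])
s=cv2.resize(b['pixels'][185:335,165:325],None,fx=4,fy=4,interpolation=cv2.INTER_CUBIC);cv2.imwrite('pics/s1.png',s[:,:,::-1])
E
```

```text
bot cap [0.3923 0.2019 0.1025]
red cap [0.5232 0.2857 0.1035]
base [0.5072 0.1426 0.0086]
decktop [0.5823 0.1589 0.1834]
instr [0.7322 0.2484 0.0746]
bag [ 0.501  -0.1546  0.1391]
box [0.3781 0.0984 0.0518]
bench [ 0.4524  0.2769 -0.0026]
sbench [0.4569 0.3097 0.0017]
sdeck [0.5719 0.1924 0.1605]
sbase [0.5156 0.1443 0.0098]
scap [0.3942 0.2092 0.1061]
sfilm [0.3841 0.1084 0.0541]
196 [0.3746 0.1848 0.0913] [0.41   0.2223 0.1081] [0.3924 0.2035 0.1036]
277 [0.3728 0.1869 0.09  ] [0.4122 0.2273 0.1086] [0.3921 0.2123 0.1053]
```

View pics/t1.png

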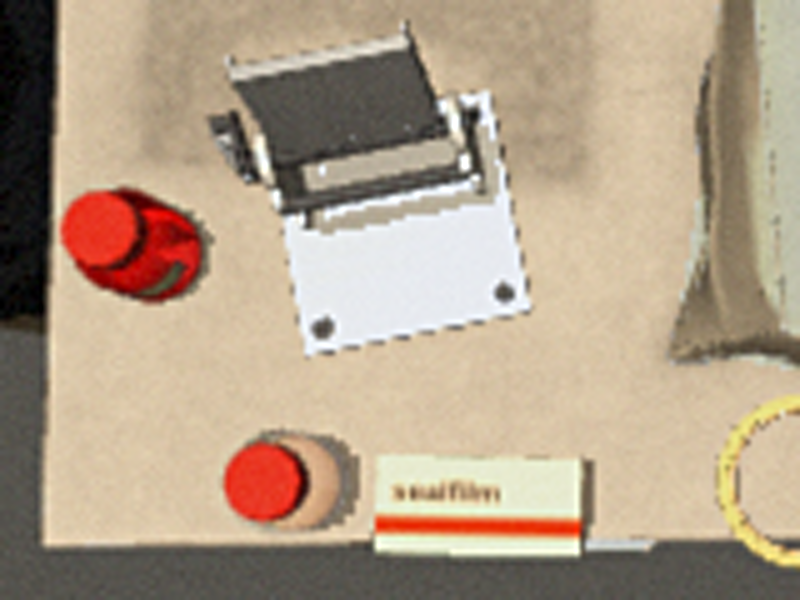

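View pics/s1.png

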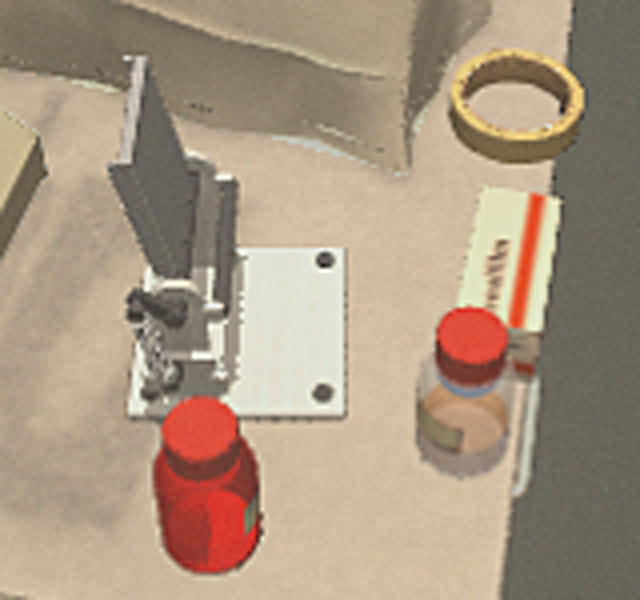

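The crops give base front corners at t1 (308,355) and (532,308), back-right at (490,92). The deck top edge runs (228,65)–(407,28). In s1 the base corners are (347,247), (345,416) and (128,416).

```bash
cat >> h.py <<'E'
def ray(c,u,v,z):
    K=np.array([[c['fx'],0,c['cx']],[0,c['fy'],c['cy']],[0,0,1.]])
    n=cv2.undistortPoints(np.array([[[u,v]]],float),K,np.array([float(c['k1']),0,0,0])).reshape(2)
    M=cv2.Rodrigues(np.array(c['rvec'],float))[0]; t=np.array(c['tvec']).reshape(3)
    d=M.T@np.r_[n,1]; o=-M.T@t
    return o+d*(z-o[2])/d[2]
E
python3 - <<'E'
from h import *
np.set_printoptions(precision=4,suppress=True)
a=dict(np.load('/tmp/top.npz'));b=dict(np.load('/tmp/side.npz'))
A=cloud(a);B=cloud(b)
T=lambda x,y,z:ray(a,125+x/5-.4,140+y/5-.4,z)
S=lambda x,y,z:ray(b,165+x/4-.4,185+y/4-.4,z)
z=.006
tl,tr,br=T(308,355,z),T(532,308,z),T(490,92,z)
print('top corners FL,FR,BR',tl,tr,br,'ctr',(tl+br)/2,'yaw',np.degrees(np.arctan2(-(tl-tr)[0],(tl-tr)[1])),np.degrees(np.arctan2((br-tr)[1],(br-tr)[0])))
FR,FL,BL=S(347,247,z),S(345,416,z),S(128,416,z)
print('side FR,FL,BL',FR,FL,BL,'ctr',(FR+BL)/2,'yaw',np.degrees(np.arctan2(-(FL-FR)[0],(FL-FR)[1])))
print('deck top edge at .2',T(228,65,.2),T(407,28,.2))
for C in(A,B):
  m=(np.abs(C[...,0]-.5)<.025)&(np.abs(C[...,1]-.145)<.035);print('base z',np.nanmedian(C[m][:,2]))
  m=(np.abs(C[...,0]-.44)<.01)&(np.abs(C[...,1]-.15)<.05);print('bench z',np.nanmedian(C[m][:,2]))
# bottle cap circle
print('capT',T(264,482,.104),'capS',S(472,338,.104),'bot base S',S(463,440,0))
m=np.isfinite(A[...,2])&(A[...,1]>-.3)&(A[...,1]<.05)&(A[...,0]<.95)&(A[...,0]>.4);print('bag max z',A[m][:,2].max(), 'x<.5',A[m&(A[...,0]<.52)][:,2].max())
m=(A[...,0]>.62)&(A[...,0]<.8)&(A[...,1]>.05)&(A[...,1]<.3);print('instr front x',np.nanmin(A[m&(A[...,2]>.03)][:,0]),'maxz',np.nanmax(A[m][:,2]))
E
```

```text
top corners FL,FR,BR [0.4636 0.2012 0.006 ] [0.4889 0.0753 0.006 ] [0.6136 0.0992 0.006 ] ctr [0.5386 0.1502 0.006 ] yaw 11.317787556561974 10.86200902828076
side FR,FL,BL [0.4871 0.0732 0.006 ] [0.4638 0.2037 0.006 ] [0.591  0.2281 0.006 ] ctr [0.5391 0.1506 0.006 ] yaw 10.110173977053345
deck top edge at .2 [0.5846 0.2019 0.2   ] [0.6015 0.1189 0.2   ]
base z 0.007305065407023168
bench z -0.0002466760870403099
base z 0.00989129996750074
bench z 0.0020222951047786505
capT [0.3923 0.203  0.104 ] capS [0.3929 0.2078 0.104 ] bot base S [0.3926 0.2034 0.    ]
bag max z 0.3122421539715373 x<.5 0.1698405512602229
instr front x 0.6982341630690908 maxz 0.539147165969828
```

```bash
python3 - <<'E'
from h import *
np.set_printoptions(precision=3,suppress=True,linewidth=150)
a=dict(np.load('/tmp/top.npz'));b=dict(np.load('/tmp/side.npz'))
P=np.vstack([cloud(a).reshape(-1,3),cloud(b).reshape(-1,3)]);P=P[np.isfinite(P[:,2])]
xs=np.arange(.3,1.0,.05);ys=np.arange(.4,-.4,-.05)
print('y:',ys)
for x in xs[::-1]:
  r=[]
  for y in ys:
    m=(P[:,0]>=x)&(P[:,0]<x+.05)&(P[:,1]<=y)&(P[:,1]>y-.05)
    r.append(np.percentile(P[m][:,2],98) if m.sum()>3 else np.nan)
  print('%.2f'%x,np.array(r))
E
```

```text
y: [ 0.4   0.35  0.3   0.25  0.2   0.15  0.1   0.05  0.   -0.05 -0.1  -0.15 -0.2  -0.25 -0.3  -0.35]
0.95 [0.006 0.162 0.136 0.139 0.136 0.138 0.385 0.389 0.219 0.006 0.006 0.005 0.374 0.129 0.004 0.05 ]
0.90 [0.    0.005 0.135 0.132 0.132 0.132 0.136 0.114 0.003 0.006 0.005 0.004   nan 0.002 0.053 0.056]
0.85 [0.001 0.005 0.136 0.132 0.131 0.131 0.136 0.101 0.235 0.246   nan   nan   nan   nan   nan 0.054]
0.80 [0.001 0.543 0.553 0.136 0.135 0.135 0.136 0.083 0.224 0.251 0.272 0.286   nan   nan   nan 0.003]
0.75 [0.001 0.6   0.65  0.137 0.614 0.135 0.135 0.579 0.21  0.23  0.253 0.29  0.31  0.314   nan 0.017]
0.70 [0.001 0.584 0.646 0.635 0.622 0.611 0.599 0.586 0.572 0.561 0.549 0.264 0.297 0.305   nan 0.022]
0.65 [0.001 0.005 0.005 0.005 0.004 0.024 0.05  0.005 0.182 0.194 0.202 0.234 0.266 0.276   nan 0.094]
0.60 [0.001 0.005 0.005 0.006 0.004 0.195 0.004 0.004 0.167 0.181 0.185 0.206 0.236 0.246   nan 0.093]
0.55 [0.001 0.005 0.005 0.196 0.2   0.2   0.01  0.005 0.149 0.168 0.171 0.182 0.205 0.217   nan 0.004]
0.50 [0.003 0.107 0.107 0.102 0.092 0.091 0.011 0.005 0.134 0.153 0.154 0.161 0.174 0.186 0.169 0.004]
0.45 [0.002 0.02  0.07  0.01  0.013 0.012 0.013 0.005 0.118 0.136 0.139 0.143 0.149 0.157 0.16  0.011]
0.40 [0.003 0.005 0.005 0.106 0.105 0.055 0.054 0.005 0.028 0.028 0.06  0.061 0.067 0.083 0.013 0.013]
0.35 [0.002 0.005 0.005 0.107 0.107 0.056 0.056 0.055 0.028 0.027 0.028 0.005 0.066 0.068 0.004 0.012]
0.30 [-0.851 -0.852 -0.853 -0.36  -0.852 -0.182 -0.183 -0.183 -0.85   0.027 -0.849 -0.85  -0.85   0.067 -0.849 -0.848]
```

Next I raise, close and align yaw to the rest (11°), then sweep across in front of the bag.

```bash
python3 -m handwheel '[[1,0,0,-0.05,0,0,7.35],[1,0,0,-0.05,0,0,7.35],[1,0.025,-0.048,0,0,0,0],[1,0.025,-0.048,0,0,0,0],[1,0.025,-0.048,0,0,0,0],[1,0.025,-0.048,0,0,0,0],[1,0.025,-0.048,0,0,0,0],[1,0.025,-0.048,0,0,0,0],[1,0.025,-0.048,0,0,0,0],[1,0.025,-0.048,0,0,0,0],[1,0.025,-0.048,0,0,0,0],[1,0.025,-0.048,0,0,0,0],[1,0.025,-0.048,0,0,0,0],[1,0.025,-0.048,0,0,0,0],[1,0,0,0,0,0,0],[1,0,0,0,0,0,0]]' 20; cat >> h.py <<'E'
C=np.array([.5388,.1504,0.]);Y=np.radians(11)
RR=R.from_euler('z',Y).as_matrix()
def rp():
    o=arm.observe();p=RR.T@(np.array(o['eef_pos'])-C)
    q=o['ee_rot'];M=R.from_quat([q[1],q[2],q[3],q[0]]).as_matrix()
    print('t',round(o['time'],2),'rest-frame tcp mm',np.round(p*1e3,1),'toolx yaw',round(np.degrees(np.arctan2(M[1,0],M[0,0])),2),'toolz',np.round(M[:,2],4),'F rest',np.round(RR.T@np.array(o['contact_force']),2),'open',round(o['opening'],4),'grip',round(o['grasp_force'],1))
E
python3 -c "from h import *;st();rp()"
```

```text
time: 2.1
eef_pos: [0.4228, 0.1265, 0.3182]
ee_rot: [0.0, 0.995, 0.096, -0.001]
contact_force: [0.1, -1.3, -0.4]
opening: 0.0007
grasp_force: 0.0
{'time': 2.1, 'eef_pos': [0.4228, 0.1265, 0.3182], 'ee_rot': [0.0003, 0.9954, 0.096, -0.0006], 'joints': [0.0375, 0.0065, 1.5898, -0.0007, 1.5466, 1.416], 'contact_force': [0.1268, -1.2694, -0.3831], 'opening': 0.0007, 'grasp_force': 0.0}
t 2.1 rest-frame tcp mm [-118.5   -1.3  318.2] toolx yaw 11.02 toolz [-1.2e-03 -7.0e-04 -1.0e+00] F rest [-0.12 -1.27 -0.38] open 0.0007 grip 0.0
```

```bash
python3 -m handwheel '[[1,0.052,0,0,0,0,0],[1,0.052,0,0,0,0,0],[1,0.052,0,0,0,0,0],[1,0.052,0,0,0,0,0],[1,0,0,0.05,0,0,0],[1,0,0,0.05,0,0,0],[1,0,0,0.045,0,0,0],[1,0,0,0,0,0,0],[1,0,0,0,0,0,0]]' ; python3 -c "
from h import *;rp();snap('side','s2.png')
c=np.load('/tmp/side.npz');cv2.imwrite('pics/s2.png',cv2.resize(c['pixels'][100:300,130:330],None,fx=3,fy=3)[:,:,::-1])"
```

```text
time: 3.22
eef_pos: [0.6286, 0.1649, 0.1758]
ee_rot: [0.0, 0.996, 0.095, 0.001]
contact_force: [0.0, -0.7, 0.5]
opening: 0.0002
grasp_force: 0.0
t 3.23 rest-frame tcp mm [ 91.   -2.9 175.8] toolx yaw 10.85 toolz [ 2.6e-03  1.0e-04 -1.0e+00] F rest [-0.1  -0.74  0.52] open 0.0002 grip 0.0
```

View pics/s2.png

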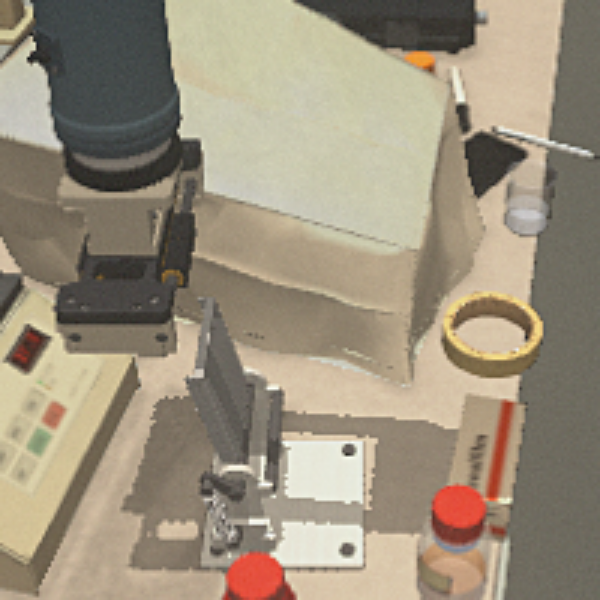

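The gripper is behind the upright deck (deck edge at (205,330)), all clear. Now pushing forward slowly.

```bash
python3 -m handwheel '[[1,-0.02,0,0,0,0,0],[1,-0.008,0,0,0,0,0],[1,-0.006,0,0,0,0,0],[1,-0.006,0,0,0,0,0],[1,-0.006,0,0,0,0,0]]' ; python3 -c "
from h import *;rp()"
```

```text
time: 3.9
eef_pos: [0.5885, 0.1582, 0.1793]
ee_rot: [-0.0, 0.995, 0.095, 0.008]
contact_force: [8.9, 1.9, 7.0]
opening: 0.0004
grasp_force: 4.5
t 3.9 rest-frame tcp mm [ 50.3  -1.8 179.3] toolx yaw 10.94 toolz [ 0.0167  0.0021 -0.9999] F rest [9.1  0.12 7.05] open 0.0004 grip 4.5
```

```bash
python3 -m handwheel '[[1,-0.006,0,-0.001,0,0,0],[1,-0.006,0,0,0,0,0],[1,-0.006,0,0,0,0,0],[1,-0.006,0,0,0,0,0]]' ; python3 -c "
from h import *;rp()"
```

```text
time: 4.4
eef_pos: [0.5628, 0.1534, 0.1783]
ee_rot: [-0.0, 0.995, 0.095, 0.006]
contact_force: [5.7, 0.9, -1.8]
opening: 0.0007
grasp_force: 2.8
t 4.4 rest-frame tcp mm [ 24.1  -1.7 178.3] toolx yaw 10.95 toolz [ 0.011   0.0013 -0.9999] F rest [ 5.82 -0.16 -1.83] open 0.0007 grip 2.8
```

```bash
python3 -m handwheel '[[1,-0.006,0,0.001,0,0,0],[1,-0.006,0,0.002,0,0,0],[1,-0.006,0,0.002,0,0,0],[1,-0.006,0,0.003,0,0,0],[1,-0.006,0,0.003,0,0,0]]' ; python3 -c "
from h import *;rp()"
```

```text
time: 5.03
eef_pos: [0.5282, 0.1471, 0.1633]
ee_rot: [0.0, 0.995, 0.095, -0.001]
contact_force: [0.8, -0.8, 0.3]
opening: 0.0006
grasp_force: 0.4
t 5.03 rest-frame tcp mm [-11.   -1.2 163.3] toolx yaw 10.96 toolz [-1.3e-03 -2.0e-04 -1.0e+00] F rest [ 0.67 -0.96  0.27] open 0.0006 grip 0.4
```

```bash
python3 -m handwheel '[[1,-0.005,0,0.003,0,0,0],[1,0,0,0,0,0,0],[1,0,0,0,0,0,0],[1,0,0,0,0,0,0],[1,0,0,0,0,0,0],[1,0,0,0,0,0,0]]' ; python3 -c "
from h import *;rp();snap('side')
W=cloud(np.load('/tmp/side.npz'));q=(W-C)@RR*1e3
m=(q[...,0]>-100)&(q[...,0]<60)&(abs(q[...,1])<43)&(q[...,2]>80)&(q[...,2]<130);print(m.sum(),np.round(np.percentile(q[m],[2,50,98],0)))
c=np.load('/tmp/side.npz');cv2.imwrite('pics/s3.png',cv2.resize(c['pixels'][150:320,150:330],None,fx=3,fy=3)[:,:,::-1])"
```

```text
time: 5.78
eef_pos: [0.5244, 0.1463, 0.1607]
ee_rot: [-0.0, 0.995, 0.095, 0.0]
contact_force: [0.8, -0.6, 0.1]
opening: 0.0006
grasp_force: 0.0
t 5.78 rest-frame tcp mm [-14.9  -1.2 160.7] toolx yaw 10.96 toolz [ 0.  0. -1.] F rest [ 0.68 -0.78  0.09] open 0.0006 grip 0.0
1281 [[-73. -40.  99.]
 [-19.   1. 103.]
 [ 34.  37. 108.]]
```

View pics/s3.png

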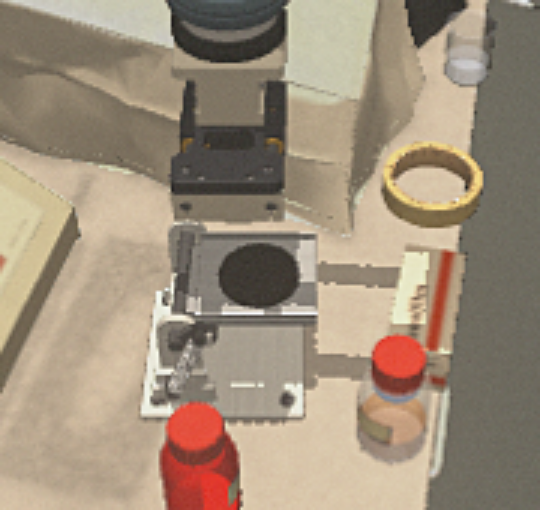

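The deck is level at the front and the dark pad is visible at s3 (259,274). Next I check the pad centre and move above it.

```bash
python3 - <<'E'
from h import *
c=dict(np.load('/tmp/side.npz'));p=ray(c,150+259/3-.33,150+274/3-.33,.102);print(p,(RR.T@(p-C))*1e3)
E
python3 -m handwheel '[[1,-0.015,-0.001,0.02,0,0,0],[1,0,0,0.02,0,0,0],[1,0,0,0.008,0,0,0],[1,0,0,0,0,0,0]]' ; python3 -c "
from h import *;rp()"
```

```text
[0.51052226 0.14529946 0.102     ] [-28.73142455   0.38882236 102.        ]
time: 6.32
eef_pos: [0.5094, 0.1444, 0.1124]
ee_rot: [-0.0, 0.995, 0.095, -0.0]
contact_force: [-0.3, 0.6, 0.3]
opening: 0.0004
grasp_force: 0.0
t 6.33 rest-frame tcp mm [-30.   -0.2 112.4] toolx yaw 10.95 toolz [-8.e-04 -0.e+00 -1.e+00] F rest [-0.14  0.68  0.28] open 0.0004 grip 0.0
```

```bash
python3 -m handwheel '[[1,0,0,0.003,0,0,0],[1,0,0,0.003,0,0,0],[1,0,0,0.001,0,0,0],[1,0,0,0.001,0,0,0],[1,0,0,0,0,0,0]]' | grep -E 'eef|cont'
```

```text
eef_pos: [0.5094, 0.1445, 0.1046]
contact_force: [-0.5, -0.4, 0.2]
```

```bash
python3 -m handwheel '[[1,0,0,0.001,0,0,0],[1,0,0,0.0005,0,0,0],[1,0,0,0,0,0,0]]' | grep -E 'eef|cont'
```

```text
eef_pos: [0.5094, 0.1445, 0.1032]
contact_force: [-0.4, -0.5, 0.9]
```

```bash
python3 -m handwheel '[[1,0,0,0.0005,0,0,0],[1,0,0,0.0005,0,0,0],[1,0,0,0,0,0,0]]' | grep -E 'eef|cont'
```

```text
eef_pos: [0.5094, 0.1445, 0.1031]
contact_force: [-3.3, -0.4, 8.0]
```

```bash
python3 -m handwheel '[[1,0,0,0.0005,0,0,0],[1,0,0,0.0005,0,0,0],[1,0,0,0,0,0,0]]' | grep -E 'eef|cont'
```

```text
eef_pos: [0.5095, 0.1445, 0.1031]
contact_force: [-5.0, -1.1, 15.0]
```

```bash
python3 -m handwheel '[[1,0,0,-0.0004,0,0,0],[1,0,0,0,0,0,0]]' | grep -E 'eef|cont'
```

```text
eef_pos: [0.5095, 0.1445, 0.1031]
contact_force: [-4.2, -0.1, 12.9]
```

```bash
python3 -m handwheel '[[1,0,0,-0.0001,0,0,0],[1,0,0,0,0,0,0],[1,0,0,0,0,0,0],[1,0,0,0,0,0,0],[1,0,0,0,0,0,0],[1,0,0,0,0,0,0],[1,0,0,0,0,0,0],[1,0,0,0,0,0,0],[1,0,0,0,0,0,0],[1,0,0,0,0,0,0],[1,0,0,0,0,0,0]]' | grep -E 'eef|cont'
```

```text
eef_pos: [0.5095, 0.1445, 0.1031]
contact_force: [-3.9, -0.7, 11.7]
```

```bash
python3 -m handwheel '[[1,0,0,-0.01,0,0,0],[1,0,0,-0.05,0,0,0],[1,0,0,-0.05,0,0,0],[0.3,-0.0344,-0.027,0,0,0,0],[0.3,-0.0344,-0.027,0,0,0,0],[0.3,-0.0344,-0.027,0,0,0,0],[0.3,0,0,0,0,0,0],[0.3,0,0,0,0,0,0]]' 8 ; python3 - <<'E'
from h import *
rp();snap('side');snap('top')
q=lambda n:(cloud(np.load('/tmp/%s.npz'%n)))
for n in('side','top'):
  W=q(n);m=(abs(W[...,0]-.3925)<.05)&(abs(W[...,1]-.205)<.05)&(W[...,2]>.095)&(W[...,2]<.115);print(n,m.sum(),np.percentile(W[m],[2,50,98],0).round(4).tolist())
c=np.load('/tmp/side.npz');cv2.imwrite('pics/s4.png',cv2.resize(c['pixels'][170:330,190:350],None,fx=3.5,fy=3.5)[:,:,::-1])
E
```

```text
time: 10.7
eef_pos: [0.3934, 0.2044, 0.2121]
ee_rot: [0.0, 0.995, 0.096, 0.001]
contact_force: [-0.9, -0.3, 0.5]
opening: 0.0462
grasp_force: 0.0
t 10.7 rest-frame tcp mm [-132.4   80.8  212.1] toolx yaw 10.99 toolz [ 1.6e-03  1.0e-04 -1.0e+00] F rest [-0.96 -0.12  0.48] open 0.0462 grip 0.0
side 253 [[0.3746, 0.1906, 0.0959], [0.392, 0.2107, 0.1054], [0.4107, 0.2253, 0.1082]]
top 3 [[0.3922, 0.1863, 0.1031], [0.3946, 0.1864, 0.1042], [0.397, 0.1866, 0.1048]]
```

View pics/s4.png

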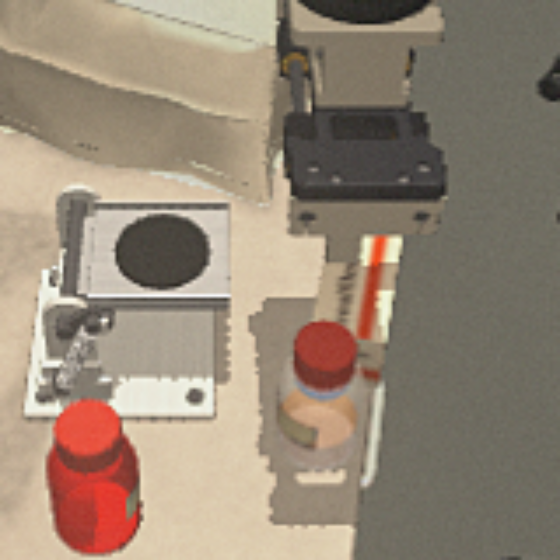

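The deck stays level with its pad at (162,252); the bottle cap is at (325,355) below the gripper. Descending.

```bash
python3 -m handwheel '[[0.3,-0.001,0,0.03,0,0,0],[0.3,0,0,0.03,0,0,0],[0.3,0,0,0.025,0,0,0],[0.3,0,0,0,0,0,0],[0.3,0,0,0.02,0,0,0],[0.3,0,0,0.015,0,0,0],[0.3,0,0,0.011,0,0,0],[0.3,0,0,0,0,0,0]]' ; python3 -c "
from h import *;rp()"
```

```text
time: 11.8
eef_pos: [0.3919, 0.204, 0.0806]
ee_rot: [0.0, 0.995, 0.095, -0.0]
contact_force: [-0.7, -0.4, -0.2]
opening: 0.065
grasp_force: 0.0
t 11.8 rest-frame tcp mm [-133.9   80.7   80.6] toolx yaw 10.93 toolz [-5.e-04 -2.e-04 -1.e+00] F rest [-0.71 -0.22 -0.19] open 0.065 grip 0.0
```

```bash
python3 -m handwheel '[[0.45,0,0,0,0,0,0],[0.5,0,0,0,0,0,0],[0.53,0,0,0,0,0,0],[0.56,0,0,0,0,0,0],[0.6,0,0,0,0,0,0],[1,0,0,0,0,0,0],[1,0,0,0,0,0,0],[1,0,0,0,0,0,0]]' 12; python3 -c "
from h import *;rp()"
```

```text
time: 12.8
eef_pos: [0.3918, 0.2043, 0.0808]
ee_rot: [-0.0, 0.995, 0.095, 0.0]
contact_force: [-0.4, 0.2, 2.7]
opening: 0.0385
grasp_force: 10.9
t 12.8 rest-frame tcp mm [-134.    80.9   80.8] toolx yaw 10.96 toolz [ 3.e-04  2.e-04 -1.e+00] F rest [-0.31  0.29  2.66] open 0.0385 grip 10.9
```

```bash
python3 -m handwheel '[[1,0,0,-0.01,0,0,0],[1,0,0,-0.03,0,0,0],[1,0,0,-0.04,0,0,0],[1,0,0,-0.04,0,0,0],[1,0,0,-0.03,0,0,0],[1,0,0,0,0,0,0],[1,0,0,0,0,0,0]]'; python3 - <<'E'
from h import *
rp();c=snap('side');W=cloud(c)
cv2.imwrite('pics/s5.png',cv2.resize(c['pixels'][120:320,190:390],None,fx=3,fy=3)[:,:,::-1])
E
```

```text
time: 13.68
eef_pos: [0.3909, 0.2039, 0.2296]
ee_rot: [0.0, 0.995, 0.095, -0.001]
contact_force: [0.2, -0.0, -1.6]
opening: 0.0385
grasp_force: 10.9
t 13.68 rest-frame tcp mm [-134.9   80.8  229.6] toolx yaw 10.95 toolz [-1.7e-03 -5.0e-04 -1.0e+00] F rest [ 0.18 -0.04 -1.59] open 0.0385 grip 10.9
```

View pics/s5.png

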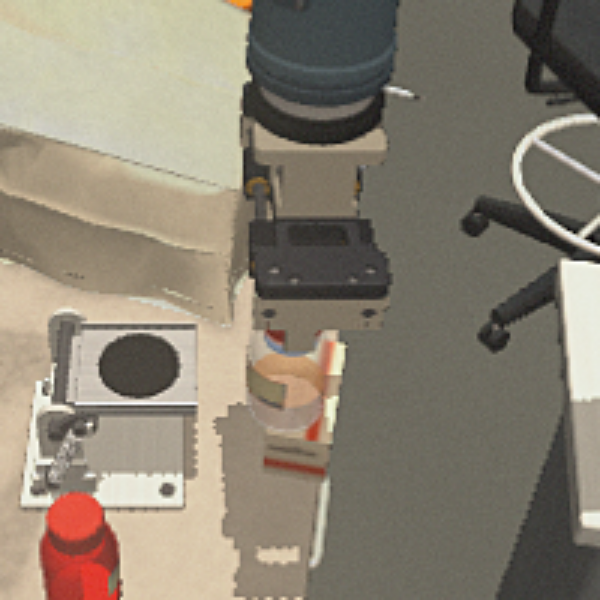

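The bottle hangs upright in the grip at (287,380), bottom well above the deck. Moving over the pad.

```bash
python3 -m handwheel '[[1,0.01,0.008,0,0,0,0],[1,0.0175,0.0135,0,0,0,0],[1,0.0175,0.0135,0,0,0,0],[1,0.0175,0.0135,0,0,0,0],[1,0.0175,0.0135,0,0,0,0],[1,0.0155,0.012,0,0,0,0],[1,0.009,0.007,0,0,0,0],[1,0,0,0.015,0,0,0],[1,0,0,0.015,0,0,0],[1,0,0,0.008,0,0,0],[1,0,0,0,0,0,0],[1,0,0,0,0,0,0]]'; python3 -c "
from h import *;rp()"
```

```text
time: 15.22
eef_pos: [0.5098, 0.1448, 0.1931]
ee_rot: [0.0, 0.995, 0.096, 0.0]
contact_force: [-0.4, -0.2, -1.2]
opening: 0.0384
grasp_force: 10.9
t 15.22 rest-frame tcp mm [-29.5  -0.  193.1] toolx yaw 10.98 toolz [ 7.e-04  1.e-04 -1.e+00] F rest [-0.41 -0.14 -1.16] open 0.0384 grip 10.9
```

```bash
python3 -m handwheel '[[1,0,0,0.003,0,0,0],[1,0,0,0.003,0,0,0],[1,0,0,0.001,0,0,0],[1,0,0,0.001,0,0,0],[1,0,0,0,0,0,0]]'|grep -E 'eef|cont'
```

```text
eef_pos: [0.5097, 0.1445, 0.1846]
contact_force: [-0.2, 1.8, -1.5]
```

```bash
python3 -m handwheel '[[1,0,0,0.0005,0,0,0],[1,0,0,0.0005,0,0,0],[1,0,0,0,0,0,0]]'|grep -E 'eef|cont'
```

```text
eef_pos: [0.5098, 0.1445, 0.1838]
contact_force: [-0.3, 0.1, -0.9]
```

```bash
python3 -m handwheel '[[1,0,0,0.0004,0,0,0],[1,0,0,0,0,0,0]]'|grep -E 'eef|cont'
```

```text
eef_pos: [0.5099, 0.1446, 0.1837]
contact_force: [-0.2, 0.3, 2.6]
```

Contact was felt (about 4 N change) at the expected height. Releasing slowly.

```bash
python3 -m handwheel '[[0.57,0,0,0,0,0,0],[0.55,0,0,0,0,0,0],[0.5,0,0,0,0,0,0],[0.4,0,0,0,0,0,0],[0.3,0,0,0,0,0,0],[0.3,0,0,0,0,0,0],[0.3,0,0,0,0,0,0]]' 5; python3 -c "
from h import *;rp()"
```

```text
time: 17.35
eef_pos: [0.5097, 0.1445, 0.1832]
ee_rot: [0.0, 0.995, 0.095, -0.0]
contact_force: [0.2, 1.0, 0.8]
opening: 0.065
grasp_force: 0.0
t 17.35 rest-frame tcp mm [-29.7  -0.2 183.2] toolx yaw 10.96 toolz [-0. -0. -1.] F rest [0.42 0.91 0.81] open 0.065 grip 0.0
```

Going straight up, then aside towards the robot, and a check.

```bash
python3 -m handwheel '[[0.3,0,0,-0.01,0,0,0],[0.3,0,0,-0.03,0,0,0],[0.3,0,0,-0.05,0,0,0],[0.3,0,0,-0.05,0,0,0],[0.3,-0.04,0.04,0,0,0,0],[0.3,-0.04,0.04,0,0,0,0],[0.3,-0.03,0.04,0,0,0,0],[0.3,0,0.04,0,0,0,0],[0.3,0,0.04,0,0,0,0],[0.3,0,0,0,0,0,0],[0.3,0,0,0,0,0,0]]' ; python3 - <<'E'
from h import *
rp();c=snap('side');W=cloud(c);q=(W-C)@RR*1e3
m=(abs(q[...,0]+30)<45)&(abs(q[...,1])<45)&(q[...,2]>197)&(q[...,2]<230);print(np.percentile(q[m],[2,50,98],0).round(1))
cv2.imwrite('pics/s6.png',cv2.resize(c['pixels'][120:320,150:350],None,fx=3,fy=3)[:,:,::-1])
E
```

```text
time: 18.73
eef_pos: [0.4396, -0.0724, 0.3236]
ee_rot: [-0.0, 0.995, 0.095, 0.0]
contact_force: [-0.6, 0.3, -0.1]
opening: 0.065
grasp_force: 0.0
t 18.73 rest-frame tcp mm [-139.9 -199.7  323.6] toolx yaw 10.93 toolz [ 2.e-04  4.e-04 -1.e+00] F rest [-0.57  0.46 -0.07] open 0.065 grip 0.0
[[-46.4 -15.  197.8]
 [-29.1   7.8 208.6]
 [-10.   20.8 211.2]]
```

View pics/s6.png

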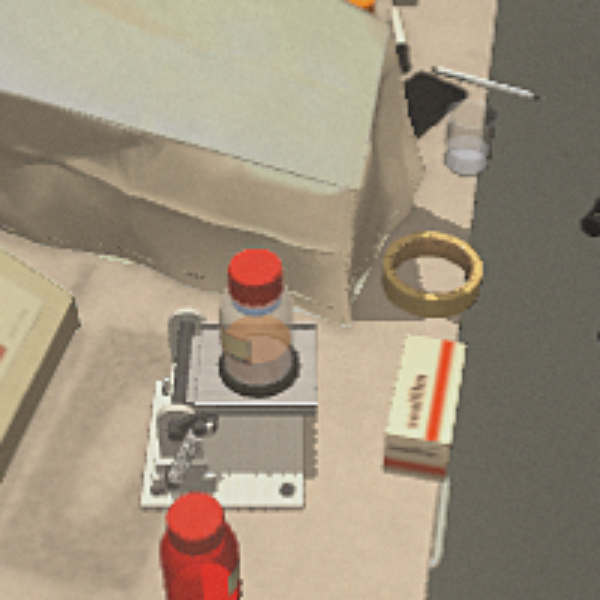

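The bottle stands upright and centred on the pad (258,370), the deck is level, and the other items are undisturbed.

```bash
python3 -c "
from workcell import arm;print(arm.hand_in())"
```

```text
the job is handed in; nothing more can be done
None
```

The job is handed in at about 19 s of robot time: the deck snapped level, the pad held a lean of about 12 N for over a second (highest reading about 16 N), and the bottle stands upright on the middle of the pad with nothing else disturbed in the final side view.

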